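# Hold up the toy egg with the play-food tongs

## Task

Show a customer how the wooden play-food set works: draw the spring tongs up out of their holder, close them on the wooden egg on the serving board, and lift it. Touch the egg only with the tongs, and leave the mushroom, the biscuit, the toy car and the dice cup where they are. Finish while still holding the egg up in the tongs, still, at least 10 cm above the table; do not put anything down.

Things in the scene. Friction and masses are not known exactly. Their poses are not given: they have to be found in the camera images.
- holder: Open-topped wooden pocket fixed on the table, 34 x 92 x 46 mm high (long side along its y), walls and floor 5 mm, on a foot 46 x 104 x 5 mm. Origin at the centre of its underside, z up. The tongs stand in it on their tips, their y along its y, with 2 mm of play all round.
- tongs: Loose wooden spring tongs, 124 mm tall, 60 g, standing tips down: a head block (18 x 22 x 11 mm) on top, two strips hinged under it. Origin midway between the tips' lower ends; z points up to the head, y from the right strip to the left, the line along which they close. Springs hold them open: tip gap 64 mm, 78 mm over all at the tips. Tip pads are 20 mm wide (x), 24 mm high.
- tongs_grip (a point): Centre line of the tongs, 78 mm above the tips, 46 mm below the top of the head: press the strips here, on flat faces 20 mm wide from 54 to 97 mm above the tips. Outside width here is 53 mm open, 46 mm at a tip gap of 46 mm, 39 mm at a gap of 28 mm (tips parallel). Both strips swing in equally, push back with 3 to 4 N on each finger, and spring open when let go: keep them partly pressed.
- tongs_tips (a point): Point midway between the tip pads, 12 mm above their lower ends when the tongs are open, 15 mm when the tip gap is 28 mm (the tips swing 3 mm lower as they close).
- tongs_left: The strip on the tongs' +y side. Origin on its hinge, at the head.
- tongs_right: The strip on the tongs' -y side. Origin on its hinge, at the head.
- board: Fixed wooden serving board, 84 x 204 x 12 mm, long side along its y. Origin at the centre of its underside. Three round wells, 38 mm wide and 3 mm deep, 66 mm apart along its y; in each stands one wooden piece.
- egg: Loose plain wooden egg standing on its small flat foot, 28 mm across, 36 mm high, rounded narrow end up, about 25 g; straight-sided and widest from 12 to 18 mm above its foot. Origin at the centre of its foot, z up. It may be in any of the three wells.
- mushroom: Loose plain wooden mushroom, cap 35 mm across, 28 mm high, on another well. Origin at the centre of its foot. To be left alone.
- biscuit: Loose plain wooden biscuit, a flat disc 34 mm across and 12 mm high, on another well. Origin at the centre of its underside. To be left alone.
- toy_car: Loose wooden toy car, 58 x 102 x 50 mm. Origin at the centre of its underside. To be left alone.
- dice_cup: Loose brown dice cup, 73 mm wide, 90 mm high. Origin at the centre of its underside. To be left alone.
Mind the look-alikes: they are no part of the job. Several things look just like the holder: the one meant starts farthest from the robot's base.

How it is judged:
On the way, in this order (a step that is already met when the one before it is completed fails the run):
1. the tongs, gripped by the robot, are drawn up out of the holder (z of tongs_tips in the frame of holder above 0.062 m and contact force between the fingers and tongs above 0.5 N), for 0.1 s.
2. the egg is lifted off the board between the tongs' tips (height (world z) of egg above 0.03 m and contact force between each of tongs_left, tongs_right and egg above 0.2 N), for 0.2 s.
At the end, for the whole second after the job is handed in: Egg pinched between both tongs strips (over 0.2 N each), foot over 95 mm above the table, slower than 3 cm/s; fingers hold the tongs, the robot does not touch the egg, the tongs touch neither board nor holder; mushroom, biscuit within 20 mm, car, cup within 30 mm of their starts (height (world z) of egg above 0.095 m and distance between egg and tongs_tips below 0.04 m and contact force between each of tongs_left, tongs_right and egg above 0.2 N and contact force between the fingers and tongs above 0.5 N and contact force between the arm and egg below 0.1 N and linear speed of egg below 0.03 m/s and contact force between tongs and board below 0.1 N and contact force between tongs and holder below 0.1 N and distance of each of mushroom, biscuit from where it was at the start of the episode below 0.02 m and distance of each of toy_car, dice_cup from where it was at the start of the episode below 0.03 m); the arm keeps its last pose, push and grip.
It fails at once if the robot itself touches the egg (contact force between any of the arm, the fingers and egg above 0.5 N).
It fails at once if the mushroom, the biscuit, the toy car or the dice cup is knocked away (distance of any of mushroom, biscuit from where it was at the start of the episode above 0.03 m or distance of any of toy_car, dice_cup from where it was at the start of the episode above 0.04 m).
It also fails if it takes over 38 s, if anything falls off the work surface, if the arm or the gripper's body presses on something with over 40 N, if the wrist force passes 120 N, or if a joint passes its speed limit or range.

## Robot

A 6-joint arm with a two-finger parallel gripper is mounted at the origin on the work surface; the furniture and walls round the work are solid. World frame = base frame: x ahead of the robot, y to its left, z up, the work surface at z = 0. Lengths are in m, angles in rad, forces in N, time in s.
With the tool pointing down it reaches from about 0.375 to 0.9 m from the base axis. Payload 3.1 kg.
Tool frame: the origin (TCP) lies at the very end of the fingers, on their centre line; the grasp point (between the pads) lies 19 mm behind it; z points along the fingers, y is the line along which they close (so a half turn about z gives the same grasp; the last joint's range is limited). The gripper opens to 87 mm and grips with 3 to 60 N. Pads are 19 mm wide; open, the fingers measure 117 mm over their backs; the gripper's body (75 mm by 190 mm) begins 51 mm behind the grasp point.
Start: joints at [-1.327, 0.527, 1.433, -0, 1.181, -0.178], TCP at [0.256, -0.57, 0.223] pointing down, gripper open.
Joint ranges: [-3.08, 3.08], [-0.75, 2.2], [0.22, 2.44], [-1.43, 4.57], [0, 2.65], [-2.85, 2.85]. Speed limits (rad/s): [2.79, 2.79, 3.14, 3.14, 3.14, 3.14].

## Interface

Orientations are given as a unit quaternion [x, y, z, w].
In Python, from rig import robot gives the robot as it stands. The module is installed in compiled form; this text tells all that it offers.
- The arm moves only by the tool play_rows, never from a script. Its argument "steps" is one flat list of numbers, 5 for each row, row after row: the opening, from -1 (shut) to 1 (fully open), then the shift along the tool's x, y, z as a fraction of full scale, then the turn about the tool's z as a fraction of full scale. In form: [claw, tx, ty, tz, twist, claw, tx, ty, tz, twist, ...]. A call has exactly 10 rows; each row shifts and turns the commanded pose from where the row before left it, along the tool's axes as they then stand; what a row does not reach is not made up. Full scale, the value 1, is 0.03 m for a shift and 0.1 rad for a turn. A row lasts 1/10 s, in which the tool goes at most 50 mm and 8.59 degrees, less where a joint would pass 70% of its speed; a pose out of reach is approached as far as the arm can. A call with a number of a shift or a turn outside -1 to 1 is refused whole. A call with a gripper value outside its range is refused whole. The fingers move at their own pace and stop on an object; "grip_force" is the grip in N (left out, the last holds). Time passes only in rows, so rows that do not move let the fingers close, or fill a call up. It gives the time, the measured TCP pose, the force, the opening and the grip force at its end, in the units of the state.
- robot.get_obs(): the state, without advancing time (a new reading comes with each control period).
- robot.camera(name): name is "scene" or "top" or "wrist"; returns a dict with "image" (420x560x3 uint8, red, green, blue), "mtx" (3x3 intrinsics, pixels), "rvec" (rotation vector, rad) and "tvec" (3), from world to camera coordinates, as OpenCV has them. Camera axes: x right, y down, z forward; pixel columns grow to the right and rows downward; lengths in m; the calibration is good to about 2 mm. The wrist camera is an equidistant fisheye: a pixel r from the principal point sees the ray r / f radians off the axis. A picture is of the moment at which its call begins. There is no depth.
- robot.hand_in(): hands the job in; it is judged then, once.
The state is a dict: "time": time; "q": joint angles; "joint_velocities": joint speeds; "joint_torque": joint torques, N m; "position": TCP position; "tool_rot": TCP orientation; "ft_force": force on the tool from outside, world axes, zero at the start; "moment": the same for the moment, N m; "grip_width": finger opening in m; "grip_force": force on a finger pad.
Only numpy, scipy, OpenCV 4.12 (cv2) and the standard library are available. Lean on these libraries where they do the work, as an engineer would, in place of code of your own. Each camera call takes 0.05 s, during which the arm holds its last target. There are 200 camera calls.

## Working session

There is one attempt and no reset: what is moved stays moved. The work goes in short steps, Python scripts to look and compute and a tool call to move; the robot and the scene stay as the last step left them, time stands still between calls to the robot, and variables do not carry over. Pictures are saved under pics/ and viewed, at most 10 in all, crops included, and the job is handed in when it is done.

Besides the shell and the picture viewer there is one more tool, called after ">>>" as a command line: name --argument value ..., lists and objects as JSON in quotes. play_rows: Moves the arm, as the interface text tells. Shift numbers are shares of 0.03 m and turn numbers shares of 0.1 rad, none past 1 either way. Its arguments: {"type":"object","properties":{"steps":{"type":"array"},"grip_force":{"type":"number"}},"required":["steps"]}

```bash
mkdir -p pics; cat > h.py <<'E'
import numpy as np, cv2
from rig import robot
def save(n,f):
    c=robot.camera(n); cv2.imwrite('pics/'+f,c['image'][:,:,::-1]); np.savez('pics/'+f[:-4]+'.npz',**c); return c
def plane(c,uv,z):
    R=cv2.Rodrigues(np.array(c['rvec'],float))[0]; t=np.array(c['tvec'],float).ravel()
    uv=np.atleast_2d(np.array(uv,float)); d=np.c_[uv,np.ones(len(uv))]@np.linalg.inv(c['mtx']).T@R; o=-R.T@t
    return o+d*((z-o[2])/d[:,2])[:,None]
def proj(c,P): return cv2.projectPoints(np.array(P,float).reshape(-1,3),np.array(c['rvec'],float),np.array(c['tvec'],float),np.array(c['mtx'],float),None)[0][:,0]
E
python3 - <<'E'
from h import *
a=save('scene','s.png');b=save('top','t.png')
for c in (a,b):
    R=cv2.Rodrigues(np.array(c['rvec'],float))[0];print(-R.T@np.array(c['tvec']).ravel(),c['mtx'][0,0])
o=robot.get_obs();print(o)
E
```

```text
[ 0.50273755 -0.60034709  0.81427018] 387.5108656926786
[ 0.42237121 -0.12819814  0.93855498] 393.7340781050185
{'time': 0.1, 'q': array([-1.32649244e+00,  5.28336875e-01,  1.43375922e+00, -1.84800727e-05,
        1.18139453e+00, -1.78474365e-01]), 'joint_velocities': array([ 0.00201163, -0.00060094, -0.00179687, -0.00017556,  0.00175174,
        0.00050654]), 'joint_torque': array([-8.35142437e-04, -4.40985775e+01, -1.77150249e+01,  6.34745951e-02,
        5.33614482e-02, -4.00755243e-05]), 'position': array([ 0.25631201, -0.56931433,  0.22169656]), 'tool_rot': array([ 9.77739216e-01,  2.09821649e-01, -3.97703281e-05, -9.48190471e-04]), 'ft_force': array([-0.47131571, -0.34714932, -0.02468031]), 'moment': array([ 0.00964363, -0.01899141,  0.02011438]), 'grip_force': 0.0, 'grip_width': 0.08714284437734103}
```

View pics/s.png

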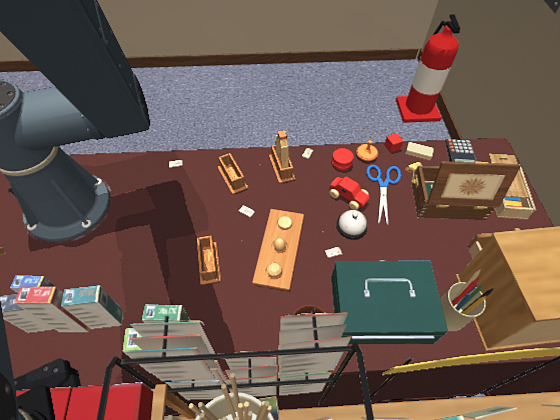

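View pics/t.png

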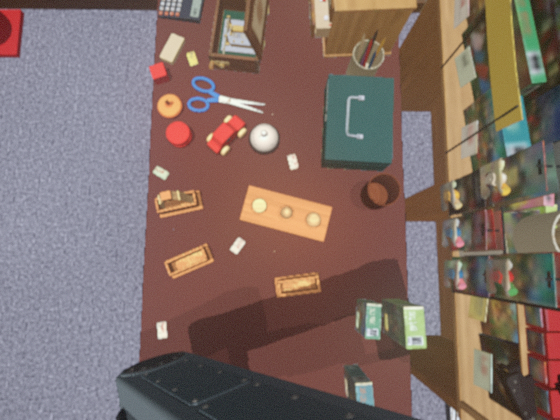

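Three holder-like things: top pixels (178,203), (190,260) and (298,285). The one at (178,203) (scene 283,160) has the tongs standing in it and is farthest up the picture, which is farthest from the base. I'll check this in an enlarged composite and measure it.

```bash
python3 - <<'E'
from h import *
a=dict(np.load('pics/s.npz'));b=dict(np.load('pics/t.npz'))
A=cv2.imread('pics/s.png');B=cv2.imread('pics/t.png')
def cr(I,x,y,w,h,k): return cv2.resize(I[y:y+h,x:x+w],None,fx=k,fy=k,interpolation=cv2.INTER_CUBIC)
r1=np.hstack([cr(A,255,120,57,75,4)[:300],cr(A,245,200,70,75,4)[:300],cr(B,145,180,70,60,4).repeat(1,0)[:240].copy() if 0 else cv2.copyMakeBorder(cr(B,145,180,70,60,4),0,60,0,0,0)])
r2=np.hstack([cr(B,230,175,110,70,4),np.zeros((280,r1.shape[1]-440,3),np.uint8)])
cv2.imwrite('pics/c1.png',np.vstack([r1,r2]));print(r1.shape)
for n,uv in dict(tong=(178,203),h2=(190,260),h3=(298,285)).items():
    p=plane(b,uv,.046)[0];print(n,p,np.hypot(*p[:2]))
for uv in[(260,205),(287,211),(314,219)]:print(plane(b,uv,.03))
for uv in[(285,223),(280,244),(274,269)]:print(plane(a,uv,.03))
hsv=cv2.cvtColor(B,cv2.COLOR_BGR2HSV)
for u,v in [(150,203),(170,192),(178,203),(195,203),(250,220),(260,205),(287,211),(314,219)]:print((u,v),hsv[v,u])
# masks
m=cv2.inRange(hsv,(8,90,90),(25,255,255))
for c in cv2.findContours(m,cv2.RETR_EXTERNAL,cv2.CHAIN_APPROX_NONE)[0]:
    r=cv2.minAreaRect(c)
    if cv2.contourArea(c)>300 and 150<r[0][0]<340 and 150<r[0][1]<300:print(r,plane(b,cv2.boxPoints(r),.012)[:,:2].round(4).tolist())
E
```

```text
(300, 788, 3)
tong [0.54860149 0.09460708 0.046     ] 0.556699289301843
h2 [0.41960755 0.06241434 0.046     ] 0.424224056326385
h3 [ 0.36632936 -0.18013929  0.046     ] 0.4082246520359774
[[ 0.5478104  -0.09237985  0.03      ]]
[[ 0.53427002 -0.15533531  0.03      ]]
[[ 0.516112   -0.21805177  0.03      ]]
[[ 0.55131313 -0.10281566  0.03      ]]
[[ 0.53583341 -0.15968631  0.03      ]]
[[ 0.51864335 -0.22244607  0.03      ]]
(150, 203) [  2  96 133]
(170, 192) [ 13 134 187]
(178, 203) [ 12 128 159]
(195, 203) [ 14 130 212]
(250, 220) [ 15 127 235]
(260, 205) [ 26  62 247]
(287, 211) [ 23  70 248]
(314, 219) [ 23  74 246]
((297.0750732421875, 284.6382141113281), (23.134565353393555, 46.619659423828125), 83.2901611328125) [[0.3846, -0.1231], [0.3979, -0.2306], [0.3456, -0.2366], [0.3324, -0.1298]]
((188.5025177001953, 260.9604797363281), (21.642732620239258, 48.988372802734375), 67.06790161132812) [[0.4177, 0.1354], [0.4629, 0.0318], [0.4168, 0.0107], [0.3722, 0.1138]]
((177.923095703125, 201.11537170410156), (26.475675582885742, 47.656219482421875), 78.69007110595703) [[0.5774, 0.1661], [0.601, 0.0556], [0.5386, 0.0412], [0.5154, 0.1507]]
((285.3717956542969, 213.3873291015625), (90.70140838623047, 39.85364532470703), 14.74356460571289) [[0.5114, -0.0366], [0.6042, -0.0588], [0.5502, -0.2682], [0.4588, -0.2434]]
```

View pics/c1.png

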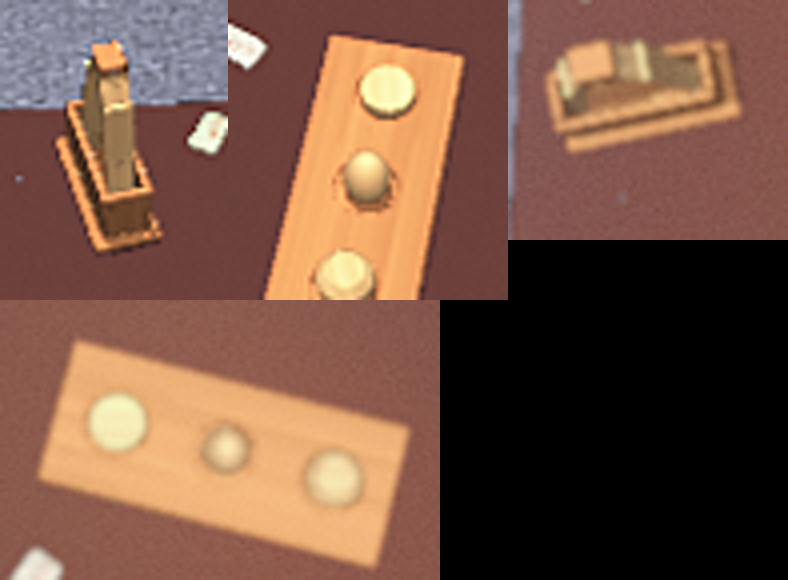

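The crop confirms it: the holder with the tongs is the one at top pixel (178,203), 0.557 m from the base against 0.42 and 0.41. Its head is at scene (282,133) and top (165.5,195). The egg is the middle piece, top (287,211), with the biscuit towards +y and the mushroom towards -y.

```bash
cat >> h.py <<'E'
def tri(a,ua,b,ub):
    P=[np.array(c['mtx'],float)@np.c_[cv2.Rodrigues(np.array(c['rvec'],float))[0],np.array(c['tvec'],float).ravel()] for c in (a,b)]
    X=cv2.triangulatePoints(P[0],P[1],np.array(ua,float).reshape(2,1),np.array(ub,float).reshape(2,1))[:,0]; return X[:3]/X[3]
E
python3 - <<'E'
from h import *
a=dict(np.load('pics/s.npz'));b=dict(np.load('pics/t.npz'))
print('head',tri(a,(282.2,133),b,(165.5,195)))
print('egg',tri(a,(280,244.5),b,(286.7,211.8)))
print('foot top',plane(b,[(160.5,217.5),(202.5,208.25),(199,190.5)],.004)[:,:2])
print('foot sc',plane(a,[(269.5,156),(281,182.5),(295,179)],.004)[:,:2])
for n,c in(('s',a),('t',b)):
    I=cv2.cvtColor(cv2.imread(f'pics/{n}.png'),cv2.COLOR_BGR2HSV);m=cv2.inRange(I,(17,30,60),(30,110,255))
    for k in cv2.findContours(m,cv2.RETR_EXTERNAL,cv2.CHAIN_APPROX_NONE)[0]:
        (x,y),_,_=r=cv2.minAreaRect(k)
        if cv2.contourArea(k)>30 and (240<x<330 and 190<y<290): print(n,r,plane(c,(x,y),.027))
    m=cv2.inRange(I,(8,60,110),(30,255,255))
    for k in cv2.findContours(m,cv2.RETR_EXTERNAL,cv2.CHAIN_APPROX_NONE)[0]:
        if cv2.contourArea(k)>2000:
            (x,y),_,_=r=cv2.minAreaRect(k)
            if 240<x<330 and 190<y<290: p=plane(c,cv2.boxPoints(r),.012);print(n,'board',p[:,:2].round(4).tolist(),p.mean(0))
E
```

```text
head [0.55526894 0.10180205 0.12520369]
egg [ 0.53499471 -0.15482483  0.01852522]
foot top [[0.51928168 0.14532982]
 [0.5423671  0.04603644]
 [0.58534978 0.05585934]]
foot sc [[0.524718   0.13771551]
 [0.55097078 0.04177672]
 [0.58918515 0.05165308]]
s ((272.7500305175781, 267.7500305175781), (9.192388534545898, 11.31370735168457), 45.0) [[ 0.51607297 -0.2177725   0.027     ]]
s ((284.5000305175781, 221.50003051757812), (12.649109840393066, 10.75174331665039), 18.434947967529297) [[ 0.55058506 -0.09656243  0.027     ]]
s board [[0.4674, -0.2454], [0.5104, -0.0387], [0.6028, -0.0666], [0.5494, -0.2679]] [ 0.53248947 -0.15464356  0.012     ]
t ((303.5, 282.5), (11.0, 5.0), 0.0) [[ 0.37083423 -0.19377373  0.027     ]]
t ((313.0, 219.0), (12.0, 12.0), 90.0) [[ 0.51640177 -0.21602052  0.027     ]]
t ((286.0000305175781, 212.00003051757812), (8.485280990600586, 8.485280990600586), 45.0) [[ 0.53227008 -0.15310362  0.027     ]]
t ((259.0, 205.0), (14.0, 14.0), 90.0) [[ 0.54820443 -0.08992527  0.027     ]]
t board [[0.5114, -0.0366], [0.6042, -0.0588], [0.5502, -0.2682], [0.4588, -0.2434]] [ 0.53114681 -0.15176183  0.012     ]
```

>>> play_rows --steps '[1,0,0,-0.8,0,1,0,0,-1,0,1,0,0,-1,0,1,0,0,-0.8,0.47,1,0.25,-0.33,0,0.7,1,0.5,-0.65,0,0.7,1,0.5,-0.65,0,0,1,0.5,-0.65,0,0,1,0.5,-0.65,0,0,1,0.5,-0.65,0,0]'

```text
time: 1.1
position: [0.3085, -0.4437, 0.3301]
tool_rot: [0.993, 0.118, -0.0, -0.001]
ft_force: [-0.7, 0.0, -0.6]
grip_width: 0.0875
grip_force: 0.0
```

>>> play_rows --steps '[1,0.5,-0.65,0,0,1,0.5,-0.65,0,0,1,0.5,-0.65,0,0,1,0.5,-0.65,0,0,1,0.5,-0.65,0,0,1,0.5,-0.65,0,0,1,0.5,-0.65,0,0,1,0.5,-0.65,0,0,1,0.5,-0.65,0,0,1,0.5,-0.65,0,0]'

```text
time: 2.1
position: [0.4087, -0.2191, 0.3302]
tool_rot: [0.993, 0.118, -0.0, -0.0]
ft_force: [-0.2, 0.2, 0.0]
grip_width: 0.0871
grip_force: 0.0
```

>>> play_rows --steps '[1,0.5,-0.65,0,0,1,0.5,-0.65,0,0,1,0.5,-0.65,0,0,1,0.5,-0.65,0,0,1,0.5,-0.65,0,0,1,0.5,-0.65,0,0,1,0.5,-0.65,0,0,1,0.5,-0.65,0,0,1,0.25,-0.3,0,0,1,0,0,0,0]'

```text
time: 3.1
position: [0.4942, -0.0292, 0.3302]
tool_rot: [0.993, 0.119, -0.0, -0.0]
ft_force: [-1.0, -0.0, 1.1]
grip_width: 0.087
grip_force: 0.0
```

```bash
python3 - <<'E'
from h import *
c=save('wrist','w1.png');print(c['mtx'],c['rvec'],c['tvec']);o=robot.get_obs();print(o['time'],o['position'],o['tool_rot'],o['q'],o['ft_force'])
E
```

```text
[[325.1922621    0.         277.59078056]
 [  0.         325.1922621  210.41557089]
 [  0.           0.           1.        ]] [-2.30092452  1.80979519  0.23616128] [-0.14511527  0.40072097  0.6152164 ]
3.15 [ 0.49387117 -0.03005508  0.33025324] [ 9.92974672e-01  1.18325851e-01 -5.04447316e-04  1.98116019e-04] [-2.86564196e-01  2.28824566e-01  1.60252855e+00 -7.88281430e-04
  1.31101064e+00  1.04722744e+00] [ 0.14557807  0.02086777 -0.52851639]
```

View pics/w1.png

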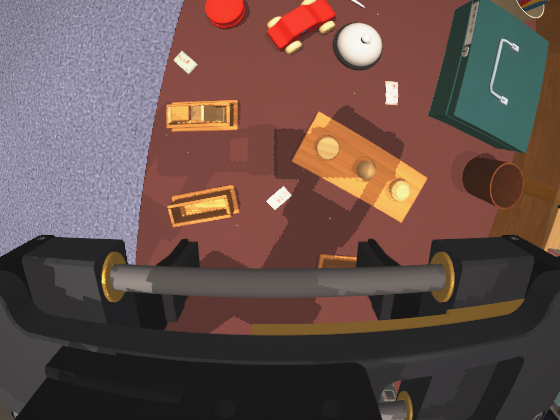

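The wrist view shows the holder with the tongs at about (203,115), the empty look-alike at (203,206), and the egg at (366,169) between the biscuit (328,147) and the mushroom (400,189). I'll measure the holder and the egg in this view.

```bash
cat >> h.py <<'E'
def wplane(c,uv,z):
    uv=np.array(uv,float).reshape(-1,1,2)
    n=cv2.fisheye.undistortPoints(uv,np.array(c['mtx'],float),np.zeros(4))[:,0]
    return plane(dict(c,mtx=np.eye(3)),n,z)
def boxes(I,lo,hi,amin,win):
    m=cv2.inRange(cv2.cvtColor(I,cv2.COLOR_BGR2HSV),lo,hi)
    x0,y0,x1,y1=win; k=np.zeros_like(m);k[y0:y1,x0:x1]=m[y0:y1,x0:x1]
    return [(cv2.minAreaRect(c),c) for c in cv2.findContours(k,cv2.RETR_EXTERNAL,cv2.CHAIN_APPROX_NONE)[0] if cv2.contourArea(c)>amin]
E
python3 - <<'E'
from h import *
c=dict(np.load('pics/w1.npz'));I=cv2.imread('pics/w1.png')
for r,k in boxes(I,(8,90,60),(30,255,255),600,(150,90,450,230)):
    for z in (.012,.046): p=wplane(c,cv2.boxPoints(r),z);print(np.round(r[0]),z,p[:,:2].round(4).tolist(),p.mean(0)[:2].round(4))
J=cv2.resize(I[90:140,155:250],None,fx=8,fy=8,interpolation=cv2.INTER_CUBIC);cv2.imwrite('pics/c2.png',J)
E
```

```text
[203. 206.] 0.012 [[0.4206, 0.1347], [0.4655, 0.031], [0.4193, 0.0119], [0.3712, 0.1172]] [0.4192 0.0737]
[203. 206.] 0.046 [[0.4308, 0.1243], [0.4725, 0.0279], [0.4295, 0.0102], [0.3849, 0.108]] [0.4294 0.0676]
[360. 167.] 0.012 [[0.5187, -0.0421], [0.6014, -0.0642], [0.5583, -0.2655], [0.4668, -0.2438]] [ 0.5363 -0.1539]
[360. 167.] 0.046 [[0.5219, -0.04], [0.5987, -0.0605], [0.5587, -0.2476], [0.4737, -0.2274]] [ 0.5383 -0.1439]
[202. 116.] 0.012 [[0.5662, 0.1622], [0.5894, 0.0531], [0.5455, 0.0417], [0.5206, 0.151]] [0.5554 0.102 ]
[202. 116.] 0.046 [[0.566, 0.1499], [0.5876, 0.0485], [0.5469, 0.0379], [0.5237, 0.1395]] [0.556  0.0939]
```

View pics/c2.png

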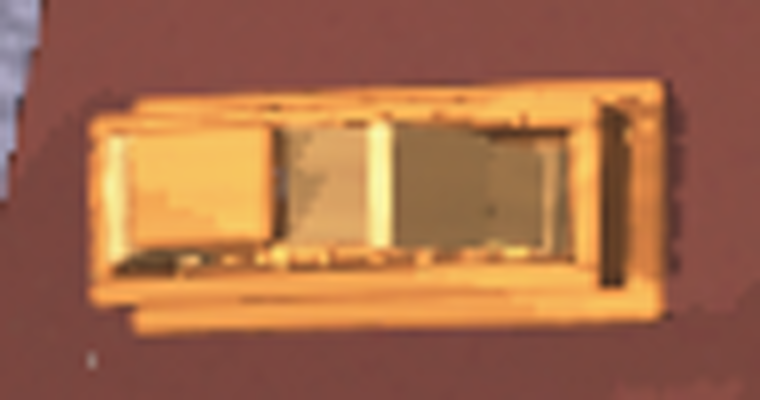

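```bash
python3 - <<'E'
from h import *
c=dict(np.load('pics/w1.npz'))
f=lambda L:(np.array(L,float)+.5)/8-.5+[155,90]
for n,L,z in (('rim',[(90,118),(600,100),(600,288),(90,305)],.049),('foot',[(135,97),(663,80),(663,320),(135,332)],.004),('head',[(133,128),(272,125),(272,240),(133,247)],.131)):
    p=wplane(c,f(L),z)[:,:2];d=p[0]-p[1]+p[3]-p[2];print(n,p.round(4).tolist(),p.mean(0).round(4),np.degrees(np.arctan2(-d[0],d[1])),np.linalg.norm(p[0]-p[1]),np.linalg.norm(p[1]-p[2]))
E
```

```text
rim [[0.5618, 0.1471], [0.5816, 0.0584], [0.5501, 0.0511], [0.5294, 0.14]] [0.5557 0.0991] 12.820624693268963 0.09091493414103277 0.032258960348232654
foot [[0.5671, 0.1551], [0.5894, 0.0549], [0.5454, 0.0445], [0.5225, 0.1453]] [0.5561 0.0999] 12.687733830136118 0.10268485171726685 0.04527790496759625
head [[0.5619, 0.1108], [0.566, 0.0904], [0.55, 0.0868], [0.5452, 0.1071]] [0.5558 0.0988] 12.221072984462056 0.020741562008950068 0.016362693844105387
```

>>> play_rows --steps '[1,0.37,-0.468,0,0.16,1,0.37,-0.468,0,0,1,0.37,-0.468,0,0,1,0.37,-0.468,0,0,1,0.37,-0.468,0,0,1,0.37,-0.468,0,0,1,0.37,-0.468,0,0,1,0.37,-0.468,0,0,1,0,0,0,0,1,0,0,0,0]'

```text
time: 4.15
position: [0.5558, 0.0983, 0.3303]
tool_rot: [0.994, 0.11, -0.0, 0.0]
ft_force: [-0.5, -0.1, 0.0]
grip_width: 0.0875
grip_force: 0.0
```

>>> play_rows --steps '[1,0,0,0.5,0,1,0,0,0.8,0,1,0,0,0.8,0,1,0,0,0.8,0,1,0,0,0.8,0,1,0,0,0.8,0,1,0,0,0.5,0,1,0,0,0,0,1,0,0,0,0,1,0,0,0,0]'

```text
time: 5.15
position: [0.5568, 0.0985, 0.1818]
tool_rot: [0.994, 0.109, 0.001, 0.0]
ft_force: [0.0, 0.4, 0.9]
grip_width: 0.0871
grip_force: 0.0
```

```bash
python3 - <<'E'
from h import *
o=robot.get_obs();print(o['position'],o['tool_rot'],o['ft_force'],np.degrees(2*np.arctan2(o['tool_rot'][1],o['tool_rot'][0])))
c=save('wrist','w2.png')
E
```

```text
[0.55684123 0.09852056 0.18177506] [9.93991129e-01 1.09454201e-01 1.16749076e-03 2.26276452e-04] [0.01734784 0.42856717 0.8583595 ] 12.567716110696333
```

View pics/w2.png

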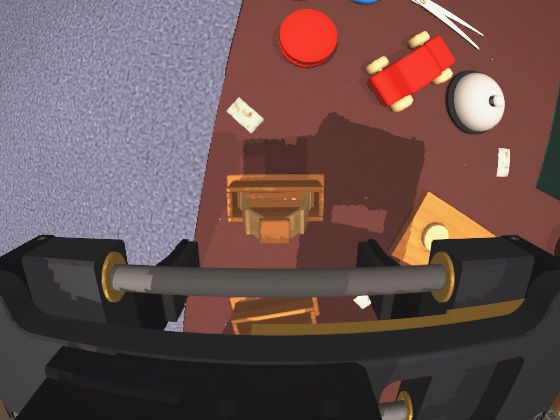

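The tongs stand centred between the fingers: head at (275,231), fingers at about 180 and 373. I'll descend and press partly.

>>> play_rows --steps '[1,-0.03,-0.03,0.5,0,1,0,0,0.7,0,1,0,0,0.7,0,1,0,0,0.7,0,1,0,0,0.6,0,1,0,0,0.4,0,1,0,0,0.23,0,1,0,0,0,0,1,0,0,0,0,1,0,0,0,0]'

```text
time: 6.2
position: [0.5557, 0.0997, 0.0666]
tool_rot: [0.994, 0.11, 0.001, 0.0]
ft_force: [0.4, -0.5, 0.7]
grip_width: 0.0869
grip_force: 0.0
```

>>> play_rows --grip_force 15 --steps '[0.4,0,0,0,0,0.3,0,0,0,0,0.2,0,0,0,0,0.1,0,0,0,0,0.08,0,0,0,0,0.08,0,0,0,0,0.08,0,0,0,0,0.08,0,0,0,0,0.08,0,0,0,0,0.08,0,0,0,0]'

```text
time: 7.2
position: [0.5551, 0.0996, 0.0658]
tool_rot: [0.994, 0.11, 0.0, 0.0]
ft_force: [0.3, 0.8, 2.5]
grip_width: 0.0466
grip_force: 4.8
```

>>> play_rows --steps '[0.06,0,0,-0.1,0,0.06,0,0,-0.2,0,0.06,0,0,-0.3,0,0.06,0,0,-0.4,0,0.06,0,0,-0.4,0,0.06,0,0,-0.4,0,0.06,0,0,-0.4,0,0.06,0,0,-0.4,0,0.06,0,0,-0.3,0,0.06,0,0,-0.3,0]'

```text
time: 8.2
position: [0.5549, 0.0996, 0.1626]
tool_rot: [0.994, 0.11, 0.0, 0.0]
ft_force: [-0.3, 0.5, -1.3]
grip_width: 0.0462
grip_force: 2.3
```

>>> play_rows --steps '[0.06,0,0,-0.4,0,0.06,0,0,-0.4,0,0.06,0,0,-0.4,0,0.06,0,0,-0.4,0,0.06,0,0,-0.2,0,0.06,0,0,-0.1,0,0.06,0,0,0,0,0.06,0,0,0,0,0.06,0,0,0,0,0.06,0,0,0,0]'

```text
time: 9.2
position: [0.5546, 0.0997, 0.2181]
tool_rot: [0.994, 0.11, -0.001, -0.0]
ft_force: [-0.1, -0.6, -1.1]
grip_width: 0.0461
grip_force: 2.3
```

```bash
python3 - <<'E'
from h import *
o=robot.get_obs();print(o['time'],o['position'],o['tool_rot'],o['q'],o['ft_force'],o['moment'],o['grip_width'])
a=save('scene','s3.png');b=save('top','t3.png');w=save('wrist','w3.png')
x,y,z=o['position']
u=proj(a,[[x,y,z-.03]])[0];print(u);u=u.astype(int)
A=a['image'][u[1]-45:u[1]+45,u[0]-50:u[0]+50,::-1]
cv2.imwrite('pics/c3.png',np.hstack([cv2.resize(A,None,fx=4,fy=4,interpolation=cv2.INTER_CUBIC),cv2.resize(w['image'][150:330,190:390,::-1],(400,360))]))
E
```

```text
9.2 [0.55462219 0.09965862 0.21811072] [ 9.93968424e-01  1.09665109e-01 -5.72632050e-04 -9.41310480e-05] [-2.05088489e-02  4.50536262e-01  1.59305196e+00  4.23762957e-05
  1.09916445e+00  1.33049592e+00] [-0.12277711 -0.63503854 -1.05138259] [-0.00137975 -0.02226019 -0.05771708] 0.04606430020196706
[281.81219598 114.25198608]
```

View pics/c3.png

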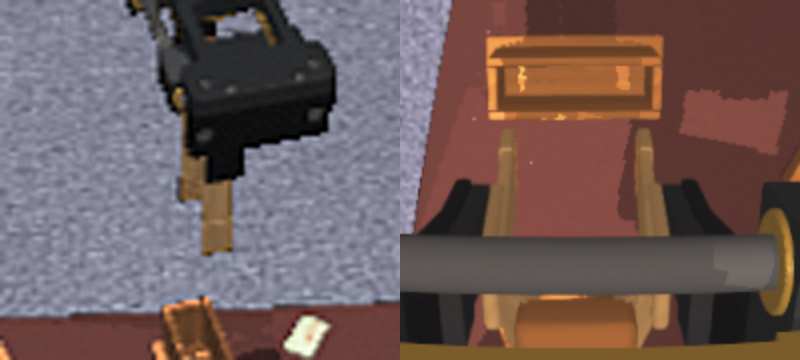

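The tongs are out and straight: strips at (250,240) and (317,240) in the wrist view, still parallel, with the empty holder behind. Next I'll go above the egg and turn to close along the board's short side.

>>> play_rows --steps '[0.06,-0.094,0.3,0,0,0.06,-0.188,0.6,0,0,0.06,-0.28,0.9,0,0,0.06,-0.297,0.95,0,0,0.06,-0.297,0.95,0,0,0.06,-0.297,0.95,0,0,0.06,-0.297,0.95,0,0,0.06,-0.297,0.95,0,0,0.06,-0.297,0.95,0,0,0.06,-0.188,0.6,0,0]'

```text
time: 10.35
position: [0.5334, -0.1569, 0.2187]
tool_rot: [0.994, 0.109, 0.0, 0.001]
ft_force: [1.1, 0.1, -0.3]
grip_width: 0.046
grip_force: 2.3
```

>>> play_rows --steps '[0.06,0,0,0,-0.5,0.06,0,0,0,-0.8,0.06,0,0,0,-0.8,0.06,0,0,0,-0.8,0.06,0,0,0,-0.8,0.06,0,0,0,-0.8,0.06,0,0,0,-0.8,0.06,0,0,0,-0.8,0.06,0,0,0,-0.8,0.06,0,0,0,-0.8]'

```text
time: 11.35
position: [0.5334, -0.1547, 0.2187]
tool_rot: [0.879, 0.476, -0.0, 0.0]
ft_force: [-0.4, 0.6, -0.8]
grip_width: 0.0463
grip_force: 2.3
```

>>> play_rows --steps '[0.06,0,0,0,-0.8,0.06,0,0,0,-0.8,0.06,0,0,0,-0.8,0.06,0,0,0,-0.6,0.06,0,0,0,-0.3,0.06,0,0,0,0,0.06,0,0,0,0,0.06,0,0,0,0,0.06,0,0,0,0,0.06,0,0,0,0]'

```text
time: 12.35
position: [0.5338, -0.1541, 0.2187]
tool_rot: [0.79, 0.613, 0.0, 0.0]
ft_force: [-1.7, 0.2, -1.1]
grip_width: 0.0461
grip_force: 2.3
```

```bash
python3 - <<'E'
from h import *
o=robot.get_obs();print(o['time'],o['position'],o['tool_rot'],o['q'],o['grip_width'],o['grip_force'])
w=save('wrist','w4.png');cv2.imwrite('pics/c4.png',cv2.resize(w['image'][90:330,130:430,::-1],None,fx=2.5,fy=2.5,interpolation=cv2.INTER_CUBIC))
E
```

```text
12.35 [ 0.53379549 -0.15407151  0.21867743] [7.90090647e-01 6.12990024e-01 5.23335495e-06 2.78842645e-05] [-4.82131906e-01  4.38885873e-01  1.61275296e+00 -1.54184482e-05
  1.08989875e+00 -2.31007382e-01] 0.04606852325012942 2.2742495118927764
```

View pics/c4.png

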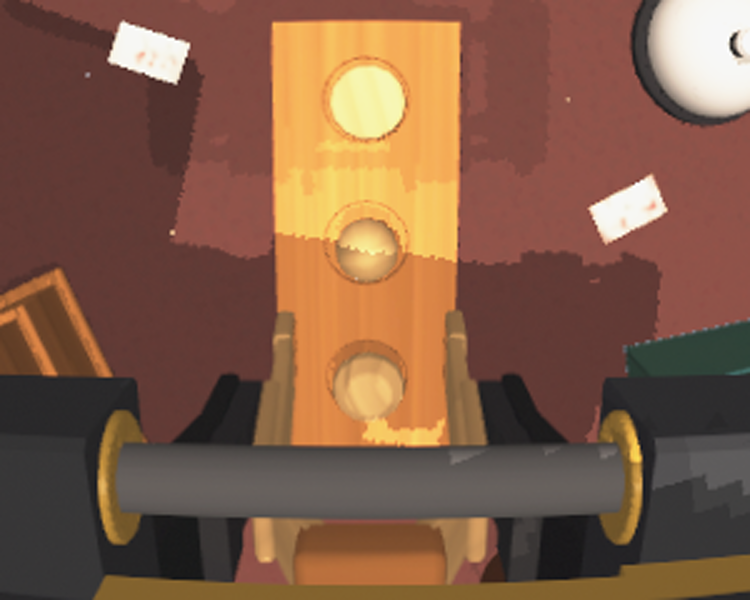

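Wrist view: the egg is at crop (366,249) with its well rim around (366,242). The strips are at crop x=284 and x=456, symmetric about the board line. The biscuit is at (367,101) and the mushroom at (366,388).

```bash
python3 - <<'E'
from h import *
w=dict(np.load('pics/w4.npz'));f=lambda L:(np.array(L,float).reshape(-1,2)+.5)/2.5-.5+[130,90]
R=cv2.Rodrigues(w['rvec'])[0];print('cam',-R.T@w['tvec'])
print('biscuit z.021',wplane(w,f((367.5,101)),.021),'egg z.027',wplane(w,f((366.5,250)),.027),'wells',wplane(w,f([(366,97),(366,241),(366,381)]),.012))
print('board edges',wplane(w,f([(273,22),(461,22),(277,300),(457,300)]),.012))
for z in(.155,.160,.165):
    p=wplane(w,f([(274,318),(465,318),(293,318),(447,318)]),z);print(z,np.linalg.norm(p[0]-p[1]),np.linalg.norm(p[2]-p[3]),p[:2].mean(0))
E
```

```text
cam [ 0.55308102 -0.08569093  0.37992978]
biscuit z.021 [[ 0.55118033 -0.09023302  0.021     ]] egg z.027 [[ 0.53443944 -0.15357295  0.027     ]] wells [[ 0.55093298 -0.08842594  0.012     ]
 [ 0.53447904 -0.15230848  0.012     ]
 [ 0.51736027 -0.21862797  0.012     ]]
board edges [[ 0.51925611 -0.04456537  0.012     ]
 [ 0.60066707 -0.06553572  0.012     ]
 [ 0.48693745 -0.1690746   0.012     ]
 [ 0.56887881 -0.19013672  0.012     ]]
0.155 0.0552458624927308 0.044471412641368946 [ 0.53705363 -0.14850041  0.155     ]
0.16 0.054017793374573596 0.04348285049315608 [ 0.53740991 -0.1471042   0.16      ]
0.165 0.052789724256416384 0.04249428834494309 [ 0.53776618 -0.145708    0.165     ]
```

>>> play_rows --steps '[0.06,0,0,0.2,0,0.06,0,0,0.5,0,0.06,0,0,0.6,0,0.06,0,0,0.6,0,0.06,0,0,0.6,0,0.06,0,0,0.5,0,0.06,0,0,0.3,0,0.06,0,0,0.2,0,0.06,0,0,0,0,0.06,0,0,0,0]'

```text
time: 13.4
position: [0.5341, -0.1542, 0.114]
tool_rot: [0.79, 0.613, 0.0, 0.0]
ft_force: [0.5, 0.2, -0.4]
grip_width: 0.0462
grip_force: 2.3
```

>>> play_rows --steps '[0.06,0,0,0.2,0,0.06,0,0,0.2,0,0.06,0,0,0.2,0,0.06,0,0,0.2,0,0.06,0,0,0.2,0,0.06,0,0,0.2,0,0.06,0,0,0,0,0.06,0,0,0,0,0.06,0,0,0,0,0.06,0,0,0,0]'

```text
time: 14.4
position: [0.534, -0.1542, 0.0779]
tool_rot: [0.79, 0.613, 0.0, 0.0]
ft_force: [-0.9, 0.2, -1.0]
grip_width: 0.0464
grip_force: 2.3
```

```bash
python3 - <<'E'
from h import *
o=robot.get_obs();print(o['time'],o['position'],o['ft_force'],o['grip_width'],o['grip_force'])
w=save('wrist','w5.png');cv2.imwrite('pics/c5.png',cv2.resize(w['image'][130:330,180:380,::-1],None,fx=3,fy=3,interpolation=cv2.INTER_CUBIC))
E
```

```text
14.4 [ 0.53400446 -0.15418691  0.07794414] [-0.8796623   0.17242886 -1.0329094 ] 0.046354566555697245 2.274234311425971
```

View pics/c5.png

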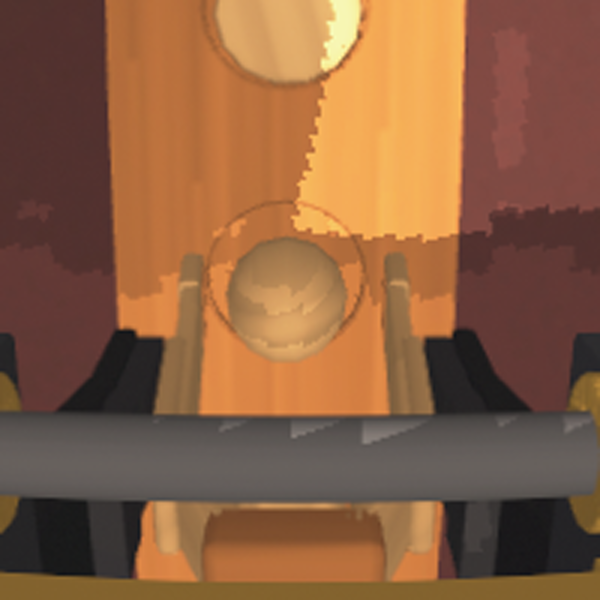

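The egg at crop (287,300) sits between the tips at x=190 and x=397, and the pads' front edges at row 255 match. Nothing is touching, so I'll close.

>>> play_rows --grip_force 15 --steps '[0.04,0,0,0,0,0.02,0,0,0,0,0.0,0,0,0,0,-0.03,0,0,0,0,-0.06,0,0,0,0,-0.09,0,0,0,0,-0.12,0,0,0,0,-0.15,0,0,0,0,-0.2,0,0,0,0,-0.2,0,0,0,0]'

```text
time: 15.45
position: [0.5338, -0.1541, 0.0776]
tool_rot: [0.79, 0.613, 0.0, 0.0]
ft_force: [0.7, 0.8, -0.9]
grip_width: 0.0387
grip_force: 15.0
```

>>> play_rows --steps '[-0.3,0,0,0,0,-0.3,0,0,0,0,-0.3,0,0,0,0,-0.3,0,0,0,0,-0.3,0,0,0,0,-0.3,0,0,0,0,-0.3,0,0,0,0,-0.3,0,0,0,0,-0.3,0,0,0,0,-0.3,0,0,0,0]'

```text
time: 16.45
position: [0.5338, -0.1541, 0.0776]
tool_rot: [0.79, 0.613, -0.0, -0.0]
ft_force: [0.4, -0.4, -1.0]
grip_width: 0.039
grip_force: 15.0
```

Stopped at 39 mm, which matches a 28 mm gap with the egg pinched. I'll lift slowly.

>>> play_rows --steps '[-0.3,0,0,-0.1,0,-0.3,0,0,-0.2,0,-0.3,0,0,-0.3,0,-0.3,0,0,-0.3,0,-0.3,0,0,-0.3,0,-0.3,0,0,-0.3,0,-0.3,0,0,-0.3,0,-0.3,0,0,-0.3,0,-0.3,0,0,-0.3,0,-0.3,0,0,-0.3,0]'

```text
time: 17.45
position: [0.5337, -0.1541, 0.1594]
tool_rot: [0.79, 0.613, 0.0, 0.0]
ft_force: [-0.2, -0.6, -0.7]
grip_width: 0.0386
grip_force: 15.0
```

>>> play_rows --steps '[-0.3,0,0,-0.3,0,-0.3,0,0,-0.3,0,-0.3,0,0,-0.3,0,-0.3,0,0,-0.3,0,-0.3,0,0,-0.3,0,-0.3,0,0,-0.2,0,-0.3,0,0,-0.1,0,-0.3,0,0,0,0,-0.3,0,0,0,0,-0.3,0,0,0,0]'

```text
time: 18.45
position: [0.5334, -0.1539, 0.2122]
tool_rot: [0.79, 0.613, -0.0, -0.0]
ft_force: [-0.5, 0.7, -0.8]
grip_width: 0.039
grip_force: 15.0
```

```bash
python3 - <<'E'
from h import *
o=robot.get_obs();print(o['time'],o['position'],o['ft_force'],o['grip_width'],o['grip_force'])
w=save('wrist','w6.png');a=save('scene','s6.png')
u=proj(a,[o['position']-[0,0,.05]])[0].astype(int)
cv2.imwrite('pics/c6.png',np.hstack([cv2.resize(w['image'][130:330,180:380,::-1],(400,400)),cv2.resize(a['image'][u[1]-50:u[1]+50,u[0]-50:u[0]+50,::-1],(400,400),interpolation=cv2.INTER_CUBIC)]))
E
```

```text
18.45 [ 0.53344398 -0.15393211  0.21218514] [-0.52418845  0.67229841 -0.83019717] 0.03901550594907656 14.99988709576428
```

View pics/c6.png

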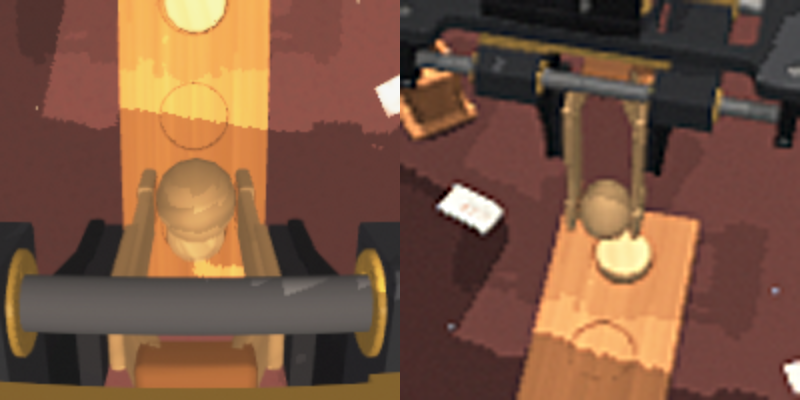

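The egg is held between both tips (wrist crop 197,200), its well is empty at (193,115), and the foot is at about 0.14 m. Handing in.

```bash
python3 -c "
from rig import robot
print(robot.hand_in())"
```

```text
the job is handed in; nothing more can be done
None
```

I drew the tongs from the farthest holder, closed them on the egg and lifted it to about 14 cm above the table, then handed the job in with the egg still held; the hand-in call gave no verdict.

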